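# Dock the filter box at the top of the sloping test stand

### The arm

A 6-joint arm with a two-finger parallel gripper is mounted at the origin on the work surface. World frame = base frame: x ahead of the robot, y to its left, z up, the work surface at z = 0. Lengths are in m, angles in rad, forces in N, time in s.
With the tool pointing down it reaches from about 0.3 to 0.75 m from the base axis. Payload 8.5 kg.
Tool frame: the origin (TCP) lies at the very end of the fingers, on their centre line; the grasp point (between the pads) lies robot.hold_point_z behind it (robot.hold_point_z is the distance from the TCP to the grasp point, in m); y points along the fingers, z is the direction in which the jaws open and shut, and the axes are right-handed (so a half turn about y gives the same grasp; the last joint's range is limited). The gripper opens to 88 mm and grips with 3 to 60 N. Pads are 18 mm wide; open, the fingers measure 123 mm over their backs; the gripper's body (75 mm by 187 mm) begins 45 mm behind the grasp point.
Start: joints at [0.974, 0.381, 1.297, -0, 1.464, -0.215], TCP at [0.205, 0.51, 0.239] pointing down, gripper open.
Joint ranges: [-3.11, 3.11], [-0.89, 2.33], [0.22, 2.48], [-1.42, 4.56], [0.17, 2.85], [-2.88, 2.88]. Speed limits (rad/s): [2.39, 2.39, 3.14, 3.14, 3.14, 3.14].

### API

Orientations are given as a unit quaternion [x, y, z, w].
In Python, from station import robot gives the robot as it stands.
- The arm moves only by the tool move_arm, never from a script. Its argument "motion" is a list of rows, each an object with "fingers": the closure in counts, from 0 (fully open) to 255 (shut); "travel": the shift along the tool's x, y, z in mm, a list of three; "angular": the turn, a rotation vector about the tool's x, y, z in rad, a list of three. A call has 1 to 8 rows; each row shifts and turns the commanded pose from where the row before left it, along the tool's axes as they then stand; what a row does not reach is not made up. A row lasts 1/12 s, in which the tool goes at most 41.7 mm and 7.16 degrees, less where a joint would pass 70% of its speed; a pose out of reach is approached as far as the arm can. A call is refused whole if a number of a shift passes 41.7 or a number of a turn 0.125, either way. A call with a gripper value outside its range is refused whole. The fingers move at their own pace and stop on an object; "squeeze" is the grip in N (left out, the last holds). Time passes only in rows, so rows that do not move let the fingers close. It gives the time, the measured TCP pose, the force and the opening at its end, in the units of the state.
- robot.sense(): the state, without advancing time (a new reading comes with each control period).
- robot.camera(name): name is "scene" or "top"; returns a dict with "pixels" (400x640x3 uint8, blue, green, red), "z_map" (400x640 float32, m along the optical axis (not along the pixel's ray), 0 where there is no reading), "camera_matrix" (3x3 intrinsics, pixels), "cam_to_world" (4x4, takes a point from camera to world coordinates). Camera axes: x right, y down, z forward; pixel columns grow to the right and rows downward; lengths in m; the calibration is good to about 2 mm. A picture is of the moment at which its call begins.
- robot.finish_job(): hands the job in, once; it reports no verdict.
The state is a dict: "t": time; "joints": joint angles; "dq": joint speeds; "joint_efforts": joint torques, N m; "tcp_pos": TCP position; "orientation": TCP orientation; "contact_force": force on the tool from outside, world axes, zero at the start; "torque": the same for the moment, N m; "gripper_width": finger opening in m.
Only numpy, scipy, OpenCV 4.12 (cv2) and the standard library are available. Lean on these libraries where they do the work, as an engineer would, in place of code of your own. Each camera call takes 0.05 s, during which the arm holds its last target. There are 200 camera calls.

### The job

On the bench stands a black two-lane sloping test stand with an aluminium case at the foot of each lane. Push the filter box, the one with the two round sockets on its lid, up its own lane until it rests square against the stop bar at the top, and leave it there; slide it, do not lift it off the stand. Leave the finned amplifier at the foot of the other lane.

Things in the scene. Friction and masses are not known exactly. Their poses are not given: they have to be found in the camera images.
- stand: Fixed black sloping stand, 180 mm wide. Origin: on the table, on its centre line; x points level up the slope, y left, z up. Landing 12 mm above the table from x = -145 (open end) to -35 mm, then a 7 degree ramp to the stop bar at x = 115 mm. Lanes centred at y = +41 and -41 mm, each 74 mm wide between steel rails 8 mm wide, rising 6 mm above the lane floor, full length.
- stop_foot (a point): Foot of the stop bar's upright face, on the stand's centre line, at the top of the ramp (30 mm above the table); axes as the stand's. The dark steel bar crosses both lanes, 12 mm thick, its top 56 mm above the table. Behind it is a ledge 30 mm above the table, 50 mm deep, with two loose brass pieces 22 mm tall.
- filter_center (a point): Centre (half-way up) of the filter box: loose aluminium case 84 mm long (its x), 60 wide (y), 34 tall, 0.2 to 0.45 kg, flat plain sides, two round brass sockets 12 mm across and 9 mm high on its lid. Starts on the landing at the foot of either lane, its x along the stand's within a few degrees. Slides with ordinary friction and stays put on the slope when let go.
- amplifier: Loose aluminium case of the same length, width and height (84 x 60 x 34 mm) with a block of cooling fins, 10 mm high, in place of the sockets. Stands at the foot of the other lane. Origin: centre of its underside; x along its length, z up.
There are look-alikes about, which are no part of the job. What is shaped like the part that bears filter_center but orange is not meant.

How it is judged:
By the outcome, as a careful person would: the job done as asked, in the order asked, and still so for the second after the job is handed in, with the robot touching nothing.
It also fails if it takes over 35 s, if anything falls off the work surface, if the arm or the gripper's body presses on something with over 40 N, if the wrist force passes 120 N, or if a joint passes its speed limit or range.

## Working session

There is one attempt and no reset: what is moved stays moved. The work goes in short steps, Python scripts to look and compute and a tool call to move; the robot and the scene stay as the last step left them, time stands still between calls to the robot, and variables do not carry over. Pictures are saved under pics/ and viewed, about 8 in all and at most 12, crops included, and the job is handed in when it is done.

Besides the shell and the picture viewer there is one more tool, called as name(argument=value, ...), one argument or row to a line, values as JSON. move_arm: Moves the arm, as the interface text tells. Its arguments: {"type":"object","properties":{"motion":{"type":"array","items":{"type":"object","properties":{"fingers":{"type":"number"},"travel":{"type":"array","items":{"type":"number"}},"angular":{"type":"array","items":{"type":"number"}}}}},"squeeze":{"type":"number"}},"required":["motion"]}

```bash
mkdir -p pics; ls
python3 - <<'E'
from station import robot
import cv2,numpy as np
s=robot.sense();print(s, robot.hold_point_z)
for n in("scene","top"):
    c=robot.camera(n);cv2.imwrite(f"pics/{n}0.png",c["pixels"]);np.savez(f"{n}0.npz",**c)
    print(n,c["camera_matrix"],c["cam_to_world"])
E
```

```text
pics
{'t': 0.0, 'joints': array([ 9.73667345e-01,  3.81181879e-01,  1.29825329e+00, -3.20093378e-05,
        1.46360192e+00, -2.15299186e-01]), 'dq': array([ 0.0005609 , -0.00035085,  0.00029825,  0.00075279, -0.00060705,
       -0.00032826]), 'joint_efforts': array([ 5.54804010e-04, -4.37934566e+01, -2.24549210e+01,  7.13718426e-02,
        3.53331654e-02, -9.25761560e-05]), 'tcp_pos': array([0.20478654, 0.51014752, 0.23814787]), 'orientation': array([ 0.69473301, -0.13436886,  0.13398595, -0.69378586]), 'contact_force': array([0.58592464, 0.12571262, 1.18328712]), 'torque': array([-0.02958774, -0.00777594,  0.03410017]), 'gripper_width': 0.08779131931096841} 0.0187
scene [[374.07453723   0.         315.55770224]
 [  0.         374.07453723 200.04841328]
 [  0.           0.           1.        ]] [[-0.51784019  0.61546222 -0.59417825  1.08830163]
 [ 0.85546976  0.36961926 -0.36270249  0.24030952]
 [-0.00360995 -0.69612345 -0.71791302  0.62111029]
 [ 0.          0.          0.          1.        ]]
top [[495.40108778   0.         330.01539831]
 [  0.         495.40108778 204.08569328]
 [  0.           0.           1.        ]] [[-0.02953808 -0.98381028  0.17676207  0.4503155 ]
 [-0.99931742  0.03299039  0.0166233  -0.03379607]
 [-0.02218562 -0.17615039 -0.98411322  1.01057889]
 [ 0.          0.          0.          1.        ]]
```

View pics/scene0.png

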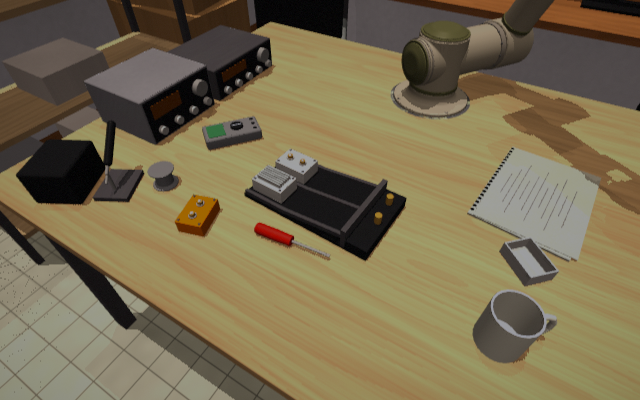

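View pics/top0.png

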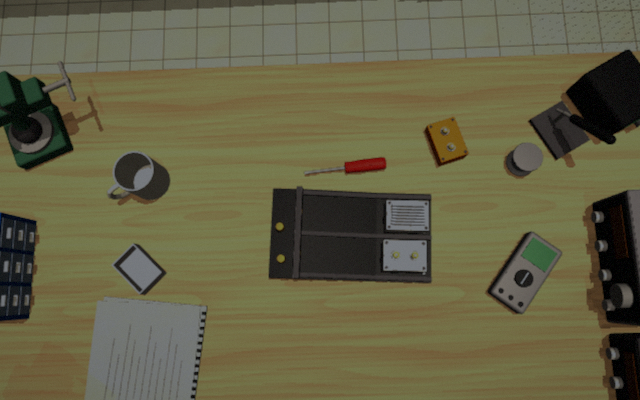

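The scene view shows the filter (sockets at about (291,155) and (302,162)) in the lane nearer the robot, with the amplifier beside it. In the top view the filter is at about (405,256), the amplifier at about (407,215), and the stop bar at about x = 297, so upslope is image-left.

```bash
cat > h.py <<'E'
import numpy as np,cv2
from scipy.spatial.transform import Rotation as R
def ray(c,uv,z):
    K,T=c["camera_matrix"],c["cam_to_world"]
    d=T[:3,:3]@np.linalg.inv(K)@np.array([uv[0],uv[1],1.]);o=T[:3,3]
    return o+d*(z-o[2])/d[2]
def world(c):
    v,u=np.mgrid[:400,:640];z=c["z_map"];K,T=c["camera_matrix"],c["cam_to_world"]
    p=np.stack([(u-K[0,2])/K[0,0]*z,(v-K[1,2])/K[1,1]*z,z],-1)
    return p@T[:3,:3].T+T[:3,3]
def lids(c,tag,zr=(.038,.052)):
    "white lid regions in top view"
    W=world(c);im=c["pixels"].astype(int);hsv=cv2.cvtColor(c["pixels"],cv2.COLOR_BGR2HSV)
    m=((W[...,2]>zr[0])&(W[...,2]<zr[1])&(hsv[...,1]<70)&(hsv[...,2]>90)).astype(np.uint8)*255
    m[:150]=0;m[310:]=0;m[:,:265]=0;m[:,450:]=0
    m=cv2.morphologyEx(m,cv2.MORPH_OPEN,np.ones((3,3)))
    for k in cv2.findContours(m,cv2.RETR_EXTERNAL,cv2.CHAIN_APPROX_NONE)[0]:
        if cv2.contourArea(k)<300: continue
        zl=np.median(W[...,2][cv2.drawContours(np.zeros_like(m),[k],-1,1,-1)>0])
        P=np.array([ray(c,q[0],zl)[:2] for q in k])*1000
        r=cv2.minAreaRect(P.astype(np.float32));print(tag,"px",cv2.boundingRect(k),"rect mm",np.round(r[0],1),np.round(r[1],1),round(r[2],1),"z",round(zl*1000,1))
E
python3 - <<'E'
from h import *
c=dict(np.load("top0.npz"));lids(c,"lid")
W=world(c);im=c["pixels"]
# stand: dark region
g=im.max(2);m=((g<75)&(W[...,2]>.006)&(W[...,2]<.07)).astype(np.uint8)*255
m[:175]=0;m[300:]=0;m[:,:255]=0;m[:,450:]=0
k=max(cv2.findContours(cv2.morphologyEx(m,cv2.MORPH_CLOSE,np.ones((9,9))),cv2.RETR_EXTERNAL,2)[0],key=cv2.contourArea)
print(cv2.boundingRect(k))
for z in(.018,.03):print(z,cv2.minAreaRect(np.array([ray(c,q[0],z)[:2]*1000 for q in k],np.float32)))
# height profile along filter lane and cross
for v in(256,237,215):print(v,[(u,*np.round(W[v,u]*1000).astype(int)) for u in range(268,440,8)])
for u in(300,297,294,350,435):print(u,[(v,*np.round(W[v,u]*1000).astype(int)) for v in range(184,288,5)])
M=R.from_quat([0.69473301,-0.13436886,0.13398595,-0.69378586]).as_matrix();print(M)
x,y,w,h=250,170,200,125
cv2.imwrite("pics/crop.png",cv2.resize(im[y:y+h,x:x+w],None,fx=4,fy=4,interpolation=cv2.INTER_CUBIC))
E
```

```text
lid px (384, 240, 43, 32) rect mm [ 518.2 -159.6] [81.4 58.9] 86.5 z 45.6
lid px (386, 200, 43, 31) rect mm [ 596.5 -168.1] [82.2 58.8] 86.2 z 45.3
(269, 187, 162, 96)
0.018 ((566.7219848632812, -55.702239990234375), (320.4670104980469, 186.50701904296875), 86.44844818115234)
0.03 ((565.3145751953125, -55.43745422363281), (316.59259033203125, 184.2521514892578), 86.44844818115234)
256 [(268, np.int64(529), np.int64(113), np.int64(-2)), (276, np.int64(526), np.int64(93), np.int64(29)), (284, np.int64(524), np.int64(75), np.int64(49)), (292, np.int64(524), np.int64(61), np.int64(34)), (300, np.int64(523), np.int64(44), np.int64(45)), (308, np.int64(524), np.int64(30), np.int64(25)), (316, np.int64(523), np.int64(14), np.int64(30)), (324, np.int64(523), np.int64(-2), np.int64(22)), (332, np.int64(523), np.int64(-18), np.int64(21)), (340, np.int64(522), np.int64(-34), np.int64(20)), (348, np.int64(522), np.int64(-50), np.int64(18)), (356, np.int64(522), np.int64(-66), np.int64(16)), (364, np.int64(521), np.int64(-82), np.int64(14)), (372, np.int64(521), np.int64(-98), np.int64(13)), (380
[... 7439 characters left out ...]
, np.int64(-229), np.int64(1)), (239, np.int64(552), np.int64(-228), np.int64(2)), (244, np.int64(542), np.int64(-228), np.int64(-1)), (249, np.int64(532), np.int64(-227), np.int64(2)), (254, np.int64(522), np.int64(-227), np.int64(-3)), (259, np.int64(512), np.int64(-226), np.int64(-1)), (264, np.int64(502), np.int64(-225), np.int64(2)), (269, np.int64(492), np.int64(-225), np.int64(-1)), (274, np.int64(482), np.int64(-224), np.int64(0)), (279, np.int64(472), np.int64(-223), np.int64(-1)), (284, np.int64(462), np.int64(-222), np.int64(1))]
[[ 9.27985549e-01 -7.85850019e-04  3.72615355e-01]
 [-3.72616080e-01 -1.21237991e-03  9.27984799e-01]
 [-2.77505502e-04 -9.99998956e-01 -1.41789139e-03]]
```

View pics/crop.png

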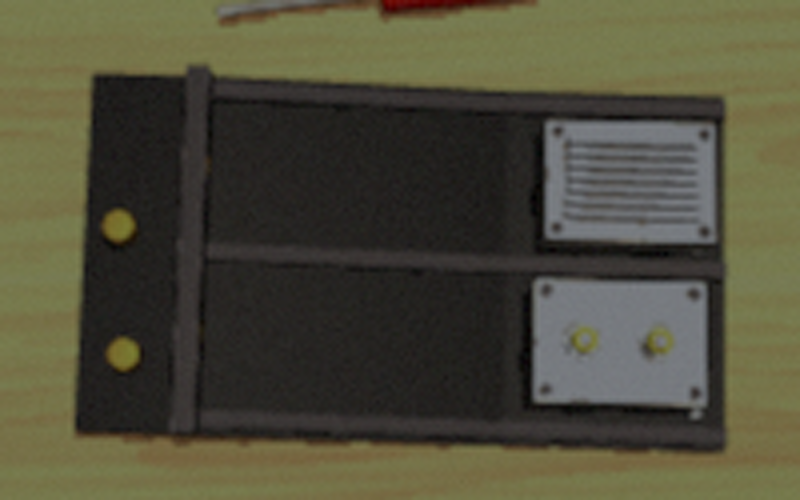

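The crop confirms the layout. The filter lid spans crop (530–707, 278–405), the divider rail runs from (205,250) to (720,268), and the stop bar runs from (199,70) to (185,430). Next I measure the stand axis and work out the moves.

Run:
```python
from h import *
c=dict(np.load("top0.npz"))
f=lambda x,y,z:ray(c,(250+(x+.5)/4-.5,170+(y+.5)/4-.5),z)[:2]*1000
P={"div_hi":(208,253,.036),"div_lo":(722,270,.018),"near_hi":(200,420,.036),"near_lo":(722,440,.018),"far_hi":(212,90,.036),"far_lo":(722,107,.018),
"barR_top":(212,75,.056),"barR_bot":(197,430,.056),"lidTL":(533,278,.046),"lidTR":(709,282,.046),"lidBR":(706,408,.046),"lidBL":(530,403,.046),"s1":(585,339,.055),"s2":(658,340,.055)}
Q={k:f(*v) for k,v in P.items()}
for k in Q:print(k,np.round(Q[k],1))
ang=lambda a,b:np.degrees(np.arctan2(*(Q[a]-Q[b])[::-1]))
print("stand x dir",ang("div_hi","div_lo"),ang("near_hi","near_lo"),ang("far_hi","far_lo"),"bar normal",ang("barR_top","barR_bot")+90,"filter",ang("lidTL","lidTR"),ang("lidBL","lidBR"),ang("s1","s2"), "lid y",ang("lidTL","lidBL")+90)
```

```text
div_hi [569.3  40.6]
div_lo [ 554.7 -215.5]
near_hi [487.5  46.1]
near_lo [ 470.6 -210. ]
far_hi [651.6  37. ]
far_lo [ 637.7 -220.9]
barR_top [655.   35.4]
barR_bot [482.1  46. ]
lidTL [ 550.8 -118.5]
lidTR [ 546.1 -203.7]
lidBR [ 485.5 -198.4]
lidBL [ 490.4 -114.1]
s1 [ 519.7 -141.1]
s2 [ 518.1 -176. ]
stand x dir 86.72391019099148 86.22296009991733 86.90689816984411 bar normal 86.49315387504156 filter 86.86166052335182 86.63221519928092 87.42478502504156 lid y 85.86547887553623
```

move_arm(
  motion=[
    {"fingers": 197,"angular": [0,0.125,0],"travel": [0,0,0]},
    {"fingers": 197,"angular": [0,0.125,0],"travel": [0,0,0]},
    {"fingers": 197,"angular": [0,0.125,0],"travel": [0,0,0]},
    {"fingers": 197,"angular": [0,0.125,0],"travel": [0,0,0]},
    {"fingers": 197,"angular": [0,0.125,0],"travel": [0,0,0]},
  ],
  squeeze=20,
)

```text
t: 0.52
tcp_pos: [0.2048, 0.5103, 0.2384]
orientation: [0.619, -0.343, 0.343, -0.618]
contact_force: [-1.1, 1.1, 0.1]
gripper_width: 0.057
```

move_arm(
  motion=[
    {"fingers": 197,"angular": [0,0.125,0],"travel": [0,0,0]},
    {"fingers": 197,"angular": [0,0.125,0],"travel": [0,0,0]},
    {"fingers": 197,"angular": [0,0.125,0],"travel": [0,0,0]},
    {"fingers": 197,"angular": [0,0.125,0],"travel": [0,0,0]},
    {"fingers": 197,"angular": [0,0.125,0],"travel": [0,0,0]},
  ],
)

```text
t: 0.93
tcp_pos: [0.2048, 0.5103, 0.2384]
orientation: [0.483, -0.516, 0.517, -0.483]
contact_force: [0.1, -0.3, -0.4]
gripper_width: 0.0237
```

move_arm(
  motion=[
    {"fingers": 197,"travel": [30.3,4.5,14.7],"angular": [0,0,0]},
    {"fingers": 197,"travel": [30.3,4.5,14.7],"angular": [0,0,0]},
    {"fingers": 197,"travel": [30.3,4.5,14.7],"angular": [0,0,0]},
    {"fingers": 197,"travel": [30.3,4.5,14.7],"angular": [0,0,0]},
    {"fingers": 197,"travel": [30.3,4.5,14.7],"angular": [0,0,0]},
    {"fingers": 197,"travel": [30.3,4.5,14.7],"angular": [0,0,0]},
    {"fingers": 197,"travel": [30.3,4.5,14.7],"angular": [0,0,0]},
    {"fingers": 197,"travel": [30.3,4.5,14.7],"angular": [0,0,0]},
  ],
)

```text
t: 1.6
tcp_pos: [0.3076, 0.2597, 0.2024]
orientation: [-0.485, 0.515, -0.515, 0.485]
contact_force: [0.5, 0.2, -0.7]
gripper_width: 0.0202
```

move_arm(
  motion=[
    {"fingers": 197,"travel": [30.3,4.5,14.7],"angular": [0,0,0]},
    {"fingers": 197,"travel": [30.3,4.5,14.7],"angular": [0,0,0]},
    {"fingers": 197,"travel": [30.3,4.5,14.7],"angular": [0,0,0]},
    {"fingers": 197,"travel": [30.3,4.5,14.7],"angular": [0,0,0]},
    {"fingers": 197,"travel": [30.3,4.5,14.7],"angular": [0,0,0]},
    {"fingers": 197,"travel": [30.3,4.5,14.7],"angular": [0,0,0]},
    {"fingers": 197,"travel": [30.3,4.5,14.7],"angular": [0,0,0]},
    {"fingers": 197,"travel": [30.3,4.5,14.7],"angular": [0,0,0]},
  ],
)

```text
t: 2.27
tcp_pos: [0.4103, 0.0104, 0.1665]
orientation: [-0.484, 0.515, -0.515, 0.484]
contact_force: [0.1, 1.0, 0.2]
gripper_width: 0.0201
```

move_arm(
  motion=[
    {"fingers": 197,"travel": [30.3,4.5,14.7],"angular": [0,0,0]},
    {"fingers": 197,"travel": [30.3,4.5,14.7],"angular": [0,0,0]},
    {"fingers": 197,"travel": [30.3,4.5,14.7],"angular": [0,0,0]},
    {"fingers": 197,"travel": [30.3,4.5,14.7],"angular": [0,0,0]},
    {"fingers": 197,"travel": [30.3,4.5,14.7],"angular": [0,0,0]},
    {"fingers": 197,"travel": [30.3,4.5,14.7],"angular": [0,0,0]},
    {"fingers": 197,"travel": [30.3,4.5,14.7],"angular": [0,0,0]},
    {"fingers": 197,"travel": [30.3,4.5,14.7],"angular": [0,0,0]},
  ],
)

```text
t: 2.93
tcp_pos: [0.5129, -0.2386, 0.1302]
orientation: [-0.484, 0.515, -0.515, 0.484]
contact_force: [0.4, -0.5, 0.7]
gripper_width: 0.0199
```

move_arm(
  motion=[
    {"fingers": 197,"travel": [0,0,0],"angular": [0,0,0.122]},
    {"fingers": 197,"travel": [0,0,0],"angular": [0,0,0]},
    {"fingers": 197,"travel": [0,0,0],"angular": [0,0,0]},
  ],
)

```text
t: 3.18
tcp_pos: [0.5122, -0.2377, 0.13]
orientation: [-0.452, 0.544, -0.485, 0.514]
contact_force: [-0.9, 1.0, -0.6]
gripper_width: 0.0198
```

```bash
cat >> h.py <<'E'
O=np.array([563.5,-70.8]);A=np.radians(86.5);u=np.array([np.cos(A),np.sin(A)]);v=np.array([-u[1],u[0]])
def stand(p):p=np.asarray(p[:2])-O;return np.round([p@u,p@v],1)
def st():
    from station import robot
    s=robot.sense();M=R.from_quat(s["orientation"]).as_matrix();p=s["tcp_pos"]*1000
    print("t",round(s["t"],2),"tcp",np.round(p,1),"stand",stand(p),"F",np.round(s["contact_force"],1),"w",round(s["gripper_width"]*1000,1))
    print("x dir deg",np.degrees(np.arctan2(-M[1,0],-M[0,0])).round(2),"tilt",np.degrees(np.arcsin(-M[2,0])).round(2),"z.Z",M[2,2].round(3),"q",s["joints"].round(2))
E
python3 - <<'E'
from h import *
from station import robot
st()
c=robot.camera("top");cv2.imwrite("pics/top1.png",c["pixels"])
lids(c,"lid")
E
```

```text
t 3.18 tcp [ 512.2 -237.7  130. ] stand [-169.8   41. ] F [-0.9  1.  -0.6] w 19.8
x dir deg 86.38 tilt 6.94 z.Z -0.001 q [-0.69  0.53  1.39  0.1   1.3  -0.66]
lid px (384, 240, 41, 31) rect mm [ 518.8 -157.9] [78.1 58. ] 88.2 z 45.5
lid px (386, 200, 43, 31) rect mm [ 596.5 -168.1] [82.2 58.9] 86.2 z 45.2
```

View pics/top1.png

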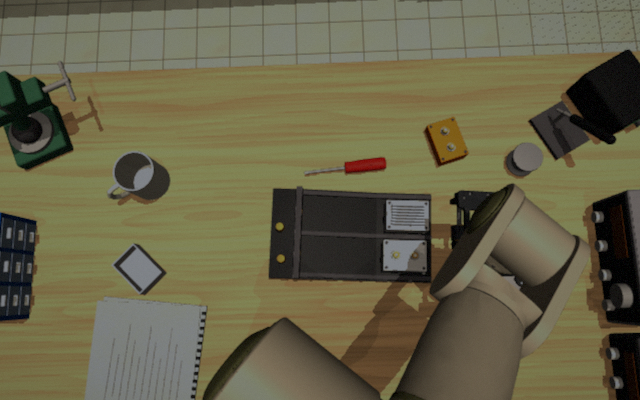

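The arm is lined up behind the filter: the gripper is at about (480,230) and the lid at (405,256). I lower it and approach.

move_arm(
  motion=[
    {"fingers": 197,"travel": [3.3,26.8,0],"angular": [0,0,0]},
    {"fingers": 197,"travel": [3.3,26.8,0],"angular": [0,0,0]},
    {"fingers": 197,"travel": [3.3,26.8,0],"angular": [0,0,0]},
    {"fingers": 197,"travel": [3.3,26.8,0],"angular": [0,0,0]},
    {"fingers": 197,"travel": [0,0,0],"angular": [0,0,0]},
  ],
)

```text
t: 3.65
tcp_pos: [0.5108, -0.2342, 0.0191]
orientation: [-0.453, 0.546, -0.482, 0.514]
contact_force: [-1.7, 1.6, -1.1]
gripper_width: 0.0202
```

move_arm(
  motion=[
    {"fingers": 197,"travel": [-5,0.6,0],"angular": [0,0,0]},
    {"fingers": 197,"travel": [-5,0.6,0],"angular": [0,0,0]},
    {"fingers": 197,"travel": [-5,0.6,0],"angular": [0,0,0]},
    {"fingers": 197,"travel": [-5,0.6,0],"angular": [0,0,0]},
    {"fingers": 197,"travel": [-3,0.4,0],"angular": [0,0,0]},
  ],
)

```text
t: 4.07
tcp_pos: [0.5145, -0.2131, 0.0239]
orientation: [-0.452, 0.543, -0.485, 0.515]
contact_force: [0.5, -0.9, -0.6]
gripper_width: 0.02
```

move_arm(
  motion=[
    {"fingers": 197,"travel": [-3,0.4,0],"angular": [0,0,0]},
    {"fingers": 197,"travel": [-3,0.4,0],"angular": [0,0,0]},
    {"fingers": 197,"travel": [-3,0.4,0],"angular": [0,0,0]},
    {"fingers": 197,"travel": [-3,0.4,0],"angular": [0,0,0]},
    {"fingers": 197,"travel": [-3,0.4,0],"angular": [0,0,0]},
  ],
)

```text
t: 4.48
tcp_pos: [0.5155, -0.1993, 0.023]
orientation: [-0.452, 0.543, -0.485, 0.515]
contact_force: [-0.5, -4.1, 4.3]
gripper_width: 0.02
```

Run:
```python
from h import *
from station import robot
st();c=robot.camera("scene");cv2.imwrite("pics/sc2.png",cv2.resize(c["pixels"][110:270,210:430],None,fx=3,fy=3))
lids(robot.camera("top"),"lid")
```

```text
t 4.48 tcp [ 515.5 -199.3   23. ] stand [-131.2   40.1] F [-0.5 -4.1  4.3] w 20.0
x dir deg 86.49 tilt 6.91 z.Z 0.001 q [-0.63  0.65  1.54  0.12  1.02 -0.64]
lid px (378, 240, 30, 30) rect mm [ 520.5 -135.7] [56.8 56.1] 88.2 z 45.4
```

View pics/sc2.png

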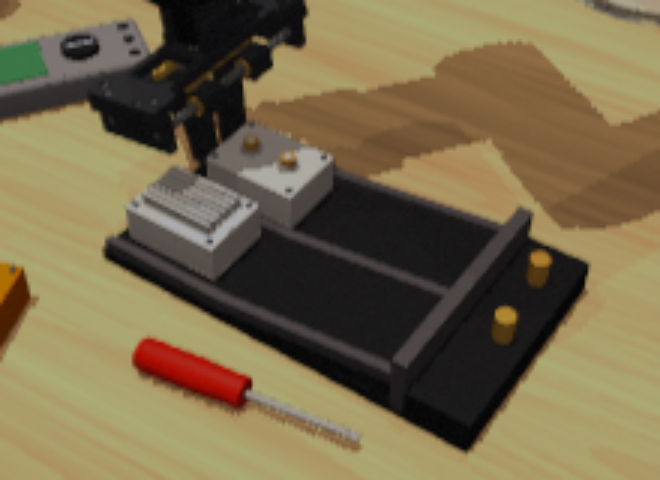

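The picture shows the filter being pushed square at crop (270,170), the fingers behind it between the rails and the amplifier untouched. I continue.

move_arm(
  motion=[
    {"fingers": 197,"travel": [-6,0.7,0],"angular": [0,0,0]},
    {"fingers": 197,"travel": [-6,0.7,0],"angular": [0,0,0]},
    {"fingers": 197,"travel": [-6,0.7,0],"angular": [0,0,0]},
    {"fingers": 197,"travel": [-6,0.7,0],"angular": [0,0,0]},
    {"fingers": 197,"travel": [-6,0.7,0],"angular": [0,0,0]},
    {"fingers": 197,"travel": [-6,0.7,0],"angular": [0,0,0]},
    {"fingers": 197,"travel": [-6,0.7,0],"angular": [0,0,0]},
    {"fingers": 197,"travel": [-6,0.7,0],"angular": [0,0,0]},
  ],
)

```text
t: 5.25
tcp_pos: [0.5179, -0.1497, 0.0227]
orientation: [-0.452, 0.544, -0.484, 0.515]
contact_force: [-0.2, -2.9, 1.3]
gripper_width: 0.0201
```

Run:
```python
from h import *
from station import robot
st();lids(robot.camera("top"),"lid",(.035,.06))
```

```text
t 5.25 tcp [ 517.9 -149.7   22.7] stand [-81.5  40.7] F [-0.2 -2.9  1.3] w 20.1
x dir deg 86.51 tilt 7.02 z.Z -0.001 q [-0.55  0.63  1.59  0.13  0.99 -0.57]
lid px (353, 239, 25, 31) rect mm [522.8 -82.4] [46.6 58.1] 87.8 z 49.8
```

Straight, with low force. I push the next 36 mm level, then go along the ramp (pure tool −x).

move_arm(
  motion=[
    {"fingers": 197,"travel": [-6,0.7,0],"angular": [0,0,0]},
    {"fingers": 197,"travel": [-6,0.7,0],"angular": [0,0,0]},
    {"fingers": 197,"travel": [-6,0.7,0],"angular": [0,0,0]},
    {"fingers": 197,"travel": [-6,0.7,0],"angular": [0,0,0]},
    {"fingers": 197,"travel": [-6,0.7,0],"angular": [0,0,0]},
    {"fingers": 197,"travel": [-6,0.7,0],"angular": [0,0,0]},
  ],
)

```text
t: 5.8
tcp_pos: [0.5201, -0.1137, 0.023]
orientation: [-0.452, 0.544, -0.484, 0.515]
contact_force: [-1.2, -5.6, 3.2]
gripper_width: 0.0201
```

move_arm(
  motion=[
    {"fingers": 197,"travel": [-6,0,0],"angular": [0,0,0]},
    {"fingers": 197,"travel": [-6,0,0],"angular": [0,0,0]},
    {"fingers": 197,"travel": [-6,0,0],"angular": [0,0,0]},
    {"fingers": 197,"travel": [-6,0,0],"angular": [0,0,0]},
    {"fingers": 197,"travel": [-6,0,0],"angular": [0,0,0]},
    {"fingers": 197,"travel": [-6,0,0],"angular": [0,0,0]},
    {"fingers": 197,"travel": [-6,0,0],"angular": [0,0,0]},
  ],
)

```text
t: 6.38
tcp_pos: [0.5227, -0.0722, 0.0283]
orientation: [-0.452, 0.544, -0.485, 0.515]
contact_force: [0.2, -1.5, -0.7]
gripper_width: 0.0199
```

Run:
```python
from h import *
from station import robot
st();c=robot.camera("top");lids(c,"lid",(.035,.08))
s=robot.camera("scene")
cv2.imwrite("pics/c3.png",np.vstack([cv2.resize(s["pixels"][130:260,230:430],(600,390)),cv2.resize(c["pixels"][180:290,260:445],(600,200)) if 0 else np.zeros((1,600,3),np.uint8)]))
```

```text
t 6.38 tcp [522.7 -72.2  28.3] stand [-3.9 40.6] F [ 0.2 -1.5 -0.7] w 19.9
x dir deg 86.5 tilt 6.99 z.Z -0.0 q [-0.42  0.6   1.63  0.14  0.96 -0.44]
lid px (313, 237, 25, 31) rect mm [527.9  -4.8] [44.1 58.4] 84.6 z 58.5
lid px (391, 201, 38, 30) rect mm [ 595.6 -173.2] [72.6 57.5] 88.1 z 46.8
```

View pics/c3.png

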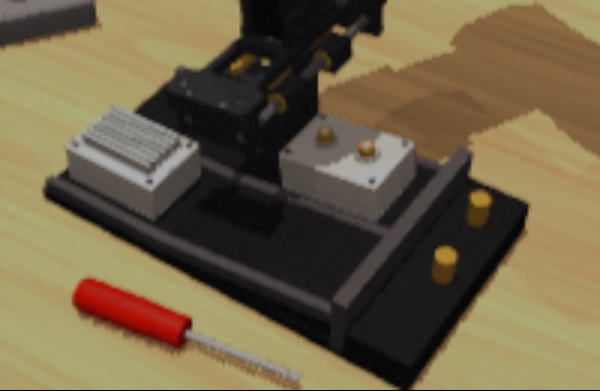

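The filter at crop (350,165) is on the ramp with about 25 mm to go, and the amplifier hasn't moved. I push 18 mm, then inch forward watching the force.

move_arm(
  motion=[
    {"fingers": 197,"travel": [-5,0,0],"angular": [0,0,0]},
    {"fingers": 197,"travel": [-5,0,0],"angular": [0,0,0]},
    {"fingers": 197,"travel": [-4,0,0],"angular": [0,0,0]},
    {"fingers": 197,"travel": [-3,0,0],"angular": [0,0,0]},
    {"fingers": 197,"travel": [-1,0,0],"angular": [0,0,0]},
  ],
)

```text
t: 6.9
tcp_pos: [0.5239, -0.0546, 0.0305]
orientation: [-0.452, 0.543, -0.485, 0.515]
contact_force: [-0.8, -2.3, 0.1]
gripper_width: 0.0202
```

move_arm(
  motion=[
    {"fingers": 197,"travel": [-1,0,0],"angular": [0,0,0]},
    {"fingers": 197,"travel": [-1,0,0],"angular": [0,0,0]},
  ],
)

```text
t: 7.07
tcp_pos: [0.524, -0.0531, 0.0307]
orientation: [-0.452, 0.544, -0.485, 0.515]
contact_force: [0.0, -2.6, 0.5]
gripper_width: 0.0202
```

Run:
```python
from h import *
from station import robot
st();c=robot.camera("top");lids(c,"lid",(.035,.08))
```

```text
t 7.07 tcp [524.  -53.1  30.7] stand [15.3 40.5] F [ 0.  -2.6  0.5] w 20.2
x dir deg 86.5 tilt 6.98 z.Z 0.0 q [-0.38  0.59  1.63  0.14  0.96 -0.41]
lid px (303, 237, 23, 31) rect mm [529.   16.2] [40.5 59.1] 84.8 z 60.7
lid px (387, 201, 42, 30) rect mm [ 596.3 -169.1] [80.5 57.8] 87.1 z 45.9
```

move_arm(
  motion=[
    {"fingers": 197,"travel": [-1,0,0],"angular": [0,0,0]},
    {"fingers": 197,"travel": [-1,0,0],"angular": [0,0,0]},
  ],
)

```text
t: 7.28
tcp_pos: [0.5242, -0.0511, 0.0309]
orientation: [-0.452, 0.544, -0.485, 0.515]
contact_force: [0.4, -3.2, 1.2]
gripper_width: 0.0202
```

move_arm(
  motion=[
    {"fingers": 197,"travel": [-1,0,0],"angular": [0,0,0]},
    {"fingers": 197,"travel": [0,0,0],"angular": [0,0,0]},
  ],
)

```text
t: 7.45
tcp_pos: [0.5242, -0.0499, 0.0311]
orientation: [-0.452, 0.544, -0.485, 0.515]
contact_force: [0.3, -2.1, 1.7]
gripper_width: 0.0204
```

move_arm(
  motion=[
    {"fingers": 197,"travel": [-1,0,0],"angular": [0,0,0]},
    {"fingers": 197,"travel": [0,0,0],"angular": [0,0,0]},
  ],
)

```text
t: 7.62
tcp_pos: [0.5243, -0.0494, 0.0312]
orientation: [-0.452, 0.543, -0.485, 0.515]
contact_force: [-0.7, -5.9, 0.8]
gripper_width: 0.0202
```

move_arm(
  motion=[
    {"fingers": 197,"travel": [-1,0,0],"angular": [0,0,0]},
    {"fingers": 197,"travel": [0,0,0],"angular": [0,0,0]},
  ],
)

```text
t: 7.78
tcp_pos: [0.5244, -0.0493, 0.0313]
orientation: [-0.453, 0.543, -0.485, 0.515]
contact_force: [-1.5, -11.5, 1.0]
gripper_width: 0.0204
```

move_arm(
  motion=[
    {"fingers": 197,"travel": [-1,0,0],"angular": [0,0,0]},
    {"fingers": 197,"travel": [0,0,0],"angular": [0,0,0]},
  ],
)

```text
t: 7.95
tcp_pos: [0.5245, -0.0493, 0.0315]
orientation: [-0.453, 0.542, -0.486, 0.514]
contact_force: [-4.0, -16.2, 1.7]
gripper_width: 0.02
```

Firm contact: the force ramps to 16 N with no further motion. I back off along the ramp, then raise and clear the view.

move_arm(
  motion=[
    {"fingers": 197,"travel": [2,0,0],"angular": [0,0,0]},
    {"fingers": 197,"travel": [4,0,0],"angular": [0,0,0]},
    {"fingers": 197,"travel": [10,0,0],"angular": [0,0,0]},
    {"fingers": 197,"travel": [15,-2,0],"angular": [0,0,0]},
    {"fingers": 197,"travel": [0,-30,0],"angular": [0,0,0]},
    {"fingers": 197,"travel": [0,-40,0],"angular": [0,0,0]},
    {"fingers": 197,"travel": [0,-40,0],"angular": [0,0,0]},
    {"fingers": 197,"travel": [0,-40,0],"angular": [0,0,0]},
  ],
)

```text
t: 8.62
tcp_pos: [0.5208, -0.0965, 0.18]
orientation: [-0.452, 0.544, -0.484, 0.515]
contact_force: [1.6, -0.5, 0.7]
gripper_width: 0.0201
```

move_arm(
  motion=[
    {"fingers": 197,"travel": [30,-10,-20],"angular": [0,0,0]},
    {"fingers": 197,"travel": [30,0,-25],"angular": [0,0,0]},
    {"fingers": 197,"travel": [30,0,-25],"angular": [0,0,0]},
    {"fingers": 197,"travel": [30,0,-25],"angular": [0,0,0]},
    {"fingers": 197,"travel": [30,0,-25],"angular": [0,0,0]},
    {"fingers": 197,"travel": [30,0,0],"angular": [0,0,0]},
    {"fingers": 197,"travel": [30,0,0],"angular": [0,0,0]},
    {"fingers": 197,"travel": [0,0,0],"angular": [0,0,0]},
  ],
)

```text
t: 9.28
tcp_pos: [0.3878, -0.3026, 0.162]
orientation: [-0.451, 0.544, -0.486, 0.514]
contact_force: [-0.5, 0.1, -0.3]
gripper_width: 0.0199
```

Run:
```python
from h import *
from station import robot
st();c=robot.camera("top");lids(c,"lid",(.035,.08));np.savez("top4.npz",**c)
s=robot.camera("scene")
cv2.imwrite("pics/c4.png",np.vstack([cv2.resize(s["pixels"][140:260,240:420],(450,300)),cv2.resize(c["pixels"][180:290,262:437],(450,283))]))
```

```text
t 9.28 tcp [ 387.8 -302.6  162. ] stand [-242.1  161.2] F [-0.5  0.1 -0.3] w 19.9
x dir deg 86.27 tilt 6.96 z.Z 0.0 q [-0.94  0.39  1.54  0.08  1.31 -0.9 ]
lid px (301, 237, 44, 32) rect mm [ 5.276e+02 -5.000e-01] [82.6 59.4] 88.0 z 58.6
lid px (386, 200, 43, 31) rect mm [ 596.2 -167.7] [82.4 58.8] 86.2 z 47.2
```

View pics/c4.png

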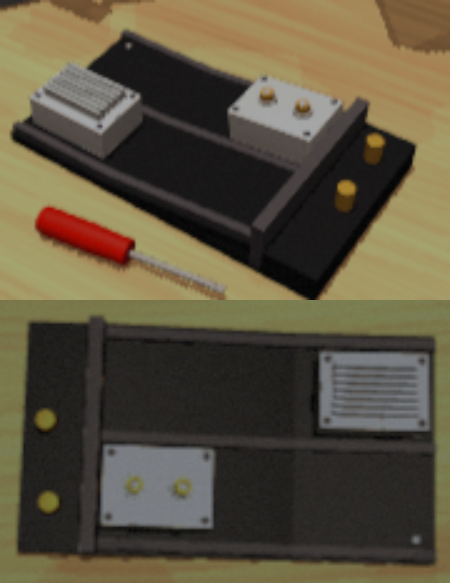

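Run:
```python
from h import *
c=dict(np.load("top4.npz"));g=cv2.cvtColor(c["pixels"],cv2.COLOR_BGR2GRAY).astype(float)
K,T=c["camera_matrix"],c["cam_to_world"]
def onlid(px):  # intersect ray with lid plane, lid tilted 7deg about stand y
    n=np.array([-np.sin(.1222)*u[0],-np.sin(.1222)*u[1],np.cos(.1222)])
    p0=np.r_[O+115*u,30]+34*n
    d=T[:3,:3]@np.linalg.inv(K)@np.r_[px,1];o=T[:3,3]*1000
    return stand_(o+d*((p0-o)@n)/(d@n))
stand_=lambda p:np.array([(p[:2]-O)@u,(p[:2]-O)@v])
def edge(line,lo,hi,th=100):
    i=np.where((line[lo:hi-1]<th)!=(line[lo+1:hi]<th))[0]
    i=i[np.argmax(np.abs(np.diff(line[lo:hi])[i]))]+lo
    return i+(th-line[i])/(line[i+1]-line[i])
print(g[250,296:308].round(),g[250,340:350].round())
for nm,pts in {"front":[(edge(g[r],298,307),r) for r in range(242,264)],"rear":[(edge(g[r],340,350),r) for r in range(242,264)],
 "sideN":[(k,edge(g[:,k],264,276)) for k in range(306,340)],"sideF":[(k,edge(g[:,k],230,241)) for k in range(306,340)]}.items():
    Q=np.array([onlid(p) for p in pts]);a=0 if nm in("front","rear") else 1
    f=np.polyfit(Q[:,1-a],Q[:,a],1);print(nm,"mean",Q[:,a].mean().round(1),"slope deg",np.degrees(f[0]).round(2),"res",(Q[:,a]-np.polyval(f,Q[:,1-a])).std().round(2))
# bar lower (down-slope) top edge, in the free lane and lid lane: print grey
print(g[215,290:306].round())
b=[]
for r in list(range(195,230)):
    d=np.diff(g[r,295:306]);b.append((295+.5+np.argmin(d),r))
Q=np.array([stand_(ray(c,p,.056)*1000) for p in b]);f=np.polyfit(Q[:,1],Q[:,0],1);print("bar",Q[:,0].mean(),"slope",np.degrees(f[0]),"at y=41",np.polyval(f,41))
```

```text
[ 56.  55.  58.  49.  19.  90. 124. 126. 127. 126. 124. 127.] [125. 125. 126. 125.  98.  43.  34.  35.  33.  35.]
front mean 107.7 slope deg -2.54 res 1.46
rear mean 26.8 slope deg -0.2 res 0.14
sideN mean 68.4 slope deg -0.36 res 0.43
sideF mean 10.3 slope deg 0.03 res 0.28
[34. 37. 29. 35. 30. 46. 56. 53. 54. 54. 49. 33. 26. 37. 38. 32.]
bar 112.78050282327642 slope -0.03444188086304617 at y=41 112.73318250172825
```

The rear edge is within 0.2° of square to the stand axis and the bar, and the position agrees with contact. I hand in.

```bash
python3 -c "
from station import robot
print(robot.finish_job())"
```

```text
the job is handed in; nothing more can be done
None
```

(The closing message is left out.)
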